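# Pop the round tea tin and trap it

## Robot

A 7-joint arm with a two-finger parallel gripper is mounted at the origin on the work surface. World frame = base frame: x ahead of the robot, y to its left, z up, the work surface at z = 0. Lengths are in m, angles in rad, forces in N, time in s.
With the tool pointing down it reaches from about 0.425 to 0.925 m from the base axis. Payload 6.8 kg.
Tool frame: the origin (TCP) lies between the finger pads; the fingertips stand r.tip_extent ahead of it and the grasp point (between the pads) lies 5 mm behind it (r.tip_extent is the distance from the TCP to the fingertips, in m); y points along the fingers, x is the direction in which the jaws open and shut, and the axes are right-handed (so a half turn about y gives the same grasp; the last joint's range is limited). The gripper opens to 85 mm and grips with 20 to 120 N. Pads are 22 mm wide; open, the fingers measure 114 mm over their backs; the gripper's body (76 mm by 85 mm) begins 54 mm behind the grasp point. The pads swing forward as they close: fully open they stand 13 mm farther back than shut.
Start: joints at [1.194, 0.477, 0.022, 1.555, -0.011, 1.109, -0.083], TCP at [0.179, -0.651, 0.245] pointing down, gripper open.
Joint ranges: [-2.96, 2.96], [-0.34, 2.1], [-1.41, 1.46], [0.24, 2.44], [-1.37, 4.51], [0.17, 1.92], [-2.96, 2.96]. Speed limits (rad/s): [2.39, 2.39, 3.14, 3.14, 3.14, 3.14, 3.14].

## Interface

Orientations are given as a rotation vector (axis times angle).
In Python, from bench import r gives the robot as it stands.
- The arm moves only by the tool send_rows, never from a script. Its argument "plan" is a list of rows, each a list of 5 numbers: the shift along the tool's x, y, z in cm, then the turn about the tool's y in degrees, then the opening, from 0 (shut) to 1 (fully open). In form: [[dx, dy, dz, spin, grip], ...]. A call has 1 to 12 rows; each row shifts and turns the commanded pose from where the row before left it, along the tool's axes as they then stand; what a row does not reach is not made up. A row lasts 1/8 s, in which the tool goes at most 62.5 mm and 10.7 degrees, less where a joint would pass 70% of its speed; a pose out of reach is approached as far as the arm can. A call is refused whole if a number of a shift passes 6.25 or a number of a turn 10.7, either way. A call with a gripper value outside its range is refused whole. The fingers move at their own pace and stop on an object; "force" is the grip in N (left out, the last holds). Time passes only in rows, so rows that do not move let the fingers close. It gives the time, the measured TCP pose, the force and the opening at its end, in the units of the state.
- r.get_obs(): the state, without advancing time (a new reading comes with each control period).
- r.grab_frame(name): name is "scene" or "top"; returns a dict with "image" (480x640x3 uint8, red, green, blue), "camera_matrix" (3x3 intrinsics, pixels), "cam_to_world" (4x4, takes a point from camera to world coordinates). Camera axes: x right, y down, z forward; pixel columns grow to the right and rows downward; lengths in m; the calibration is good to about 2 mm. A picture is of the moment at which its call begins. There is no depth.
- r.hand_in(): hands the job in, once; it reports no verdict.
Trained networks look in the newest picture that a camera, given by its name, has taken for a name from the list of things; names that differ only in an ending like _2 or _b are one class to them, and where a whole thing is asked for, a point or a joint stands for the part that bears it (a point fixed in the world has none). Each returns a list of dicts, best first, with "p" (0 to 1); they miss things now and then, are a little off and sometimes report something else, mostly with a low value. They report only what shows in the picture. A call takes as long as a camera call. They do not tell look-alikes from the thing itself.
- r.recognise(camera, target): "rect" ([left, top, right, bottom] in pixels, round what is visible of it).
The state is a dict: "clock": time; "joints": joint angles; "qvel": joint speeds; "tau": joint torques, N m; "tcp_pos": TCP position; "orientation": TCP orientation; "contact_force": force on the tool from outside, world axes, zero at the start; "moment": the same for the moment, N m; "grip_width": finger opening in m.
Only numpy, scipy, OpenCV 4.12 (cv2) and the standard library are available. Lean on these libraries where they do the work, as an engineer would, in place of code of your own. Each camera call takes 0.05 s, during which the arm holds its last target.

## Task

Two spring-feed display trays stand on the tea counter, one loaded with a round tea tin and one with a square tin. On the tray that holds the round tin, press its key fully down with one finger so that the tin pops out along the lane, and trap the tin gently with the other finger before it slides off the open end. Do not pick up or tip the tin, leave the square tin and the teaware alone, and finish while still holding: one finger keeping the key down, the other stopping the popped tin, upright and wholly on the tray.

Things in the scene. Friction and masses are not known exactly. Their poses are not given: they have to be found in the camera images.
- tray_a: fixed tray with the round tin, black plastic and aluminium, 185 x 64 mm, key block at its side. Origin: on the table under the lane's middle; z up; lane along x, open end at x = -93 mm; key on the +y side. Lane floor 30 mm above the table, 56 mm wide between 4 mm walls that rise to 45 mm (outer faces y = +-32 mm). Back stop at x = 78 to 93 mm, 68 mm high
- tray_a_pusher (a joint): travel of the damped spring plate behind the round tin, m: 0 loaded, up to 0.12 towards the open end (tray -x). Plate 46 mm wide, top 66 mm above the table. It pushes with about 4.5 N at first, 2.8 N at the end, and moves the tin at roughly 0.1 m/s; unhindered, it pushes the tin off the open end in about a second
- tray_a_key (a joint): how far the key of the round tin's tray is pressed, m: 0 up, 0.012 fully down. Spring return: 3 N at the top, 7 N fully down, plus up to 2 N of catch friction. A catch bar in front of the tin (tray x = -4 to -9 mm, 9 mm above the lane floor) is one piece with the key and sinks with it; it lets the tin go at about 0.009
- tray_a_key_top (a point): centre of the top of that key, a ribbed level aluminium plate 42 x 42 mm; in the tray's frame at x = -70, y = 58 mm; 62 mm above the table when up, 50 mm when fully down (20 mm above the lane floor). It moves with the key; axes as the tray's
- tray_a_stop_spot (a point): middle of the lane floor straight across from the key (tray x = -70, y = 0, 30 mm above the table), 58 mm from the key's centre along the tray's y. A fingertip above this spot, at the height of the key's top, stands in the tin's way while the finger beside it presses the key; both tips are then at one level
- round_tin: loose round steel tea tin with lid, diameter 50 mm, 45 mm tall plus an 8 mm knob, about 0.1 kg; origin at the centre of its underside, z up. Starts in tray_a's lane at tray x = 22 mm, against the catch (its front at x = -3 mm). A finger over the stop spot stops it with its centre at about tray x = -30 to -40 mm
- tray_b: the other tray, built exactly like tray_a, with the same origin and axes, but holding the square tin: to be left alone. Either tray may be the left or the right one
- square_tin: loose square steel tin with a lid, 50 x 50 x 45 mm plus an 8 mm knob; origin at the centre of its underside; stands in tray_b's lane; to be left alone
- pitcher: bystander: glass pitcher, 90 mm tall, 72 mm wide, with a handle at its +y side; origin under its centre
- gaiwan: bystander: lidded glass tea bowl on a saucer, 84 mm tall, 100 mm wide; origin under its centre
- cup_a: bystander: small glass cup, 64 mm wide, 45 mm tall; origin under its centre
- cup_b: bystander: small white cup, 64 mm wide, 45 mm tall; origin under its centre
- pick_stand: bystander: turned wooden stand, 48 mm wide, 75 mm tall; origin under its centre
- sample_box: bystander: cardboard box 70 x 100 x 35 mm; origin under its centre
Things that resemble listed ones, but are neither listed nor needed, are in the scene too. What is shaped like the round_tin but purple is not meant.

How it is judged:
On the way, in this order (a step that is already met when the one before it is completed fails the run):
1. the key of the round tin's tray is pressed until the catch lets go, the tin still in place (value of joint tray_a_key above 0.0085 m and x of round_tin in the frame of tray_a above 0 m), for 0.02 s.
2. the popped tin is stopped by a finger in the lane while the key is held down (x of round_tin in the frame of tray_a between -0.068 and -0.005 m and contact force between any of the fingers, the arm and round_tin above 0.3 N and linear speed of round_tin below 0.02 m/s and value of joint tray_a_key above 0.01 m), for 0.3 s.
At the end, for the whole second after the job is handed in: the round tin stands still and upright (within 0.15 rad) on the lane floor, popped out at least 27 mm and wholly on the tray (centre at tray x = -5 to -68 mm), a finger bears on it with over 0.3 N, the key is held down by over 10 of its 12 mm, and the square tin is where it was (all of step 2 and z of round_tin in the frame of tray_a between 0.026 and 0.038 m and angle between round_tin's own z axis and vertical below 0.15 rad and contact force between round_tin and tray_a above 0.3 N and distance of square_tin from where it was at the start of the episode below 0.015 m); the arm keeps its last pose, push and grip.
It fails at once if the round tin is lifted or tipped (z of round_tin in the frame of tray_a above 0.038 m or angle between round_tin's own z axis and vertical above 0.35 rad).
It fails at once if the round tin leaves the tray (x of round_tin in the frame of tray_a below -0.085 m or z of round_tin in the frame of tray_a below 0.02 m).
It fails at once if the round tin is struck or squeezed with more than 20 N (contact force between any of the fingers, the arm and round_tin above 20 N).
It fails at once if the square tin is popped or moved (distance of square_tin from where it was at the start of the episode above 0.015 m).
It fails at once if teaware is knocked over or moved by more than 30 mm (distance of any of pitcher, gaiwan, cup_a, cup_b, pick_stand, sample_box from where it was at the start of the episode above 0.03 m or angle between any of pitcher, gaiwan, cup_a, cup_b, pick_stand, sample_box's own z axis and vertical above 0.5 rad).
It also fails if it takes over 32 s, if anything falls off the work surface, if the arm or the gripper's body presses on something with over 40 N, if the wrist force passes 120 N, or if a joint passes its speed limit or range.

## Working session

There is one attempt and no reset: what is moved stays moved. The work goes in short steps, Python scripts to look and compute and a tool call to move; the robot and the scene stay as the last step left them, time stands still between calls to the robot, and variables do not carry over. Pictures are saved under pics/ and viewed, and the job is handed in when it is done.

Besides the shell and the picture viewer there is one more tool, called after ">>>" in YAML: its name, and indented under it one key for each argument. send_rows: Moves the arm, as the interface text tells. Its arguments: {"type":"object","properties":{"plan":{"type":"array","items":{"type":"array","items":{"type":"number"}}},"force":{"type":"number"}},"required":["plan"]}

```bash
ls; mkdir -p pics; python3 - <<'E'
from bench import r
import cv2,numpy as np
o=r.get_obs();print(o, r.tip_extent)
for n in("scene","top"):
    f=r.grab_frame(n);cv2.imwrite(f"pics/{n}0.png",f["image"][:,:,::-1]);print(n,f["camera_matrix"].round(1).tolist(),f["cam_to_world"].round(4).tolist())
    for t in("tray_a","round_tin","tray_a_key","square_tin"):
        print(t,[(d["rect"],round(d["p"],2)) for d in r.recognise(n,t)])
E
```

```text
pics
{'clock': 0.0, 'joints': array([ 1.19389377,  0.47777074,  0.0223222 ,  1.5564517 , -0.01151622,
        1.10929747, -0.08305217]), 'qvel': array([ 0.00016693,  0.00254012,  0.00072159, -0.00163709, -0.0007133 ,
       -0.00142248,  0.00076913]), 'tau': array([-1.25334598e-03, -5.96444643e+01,  1.60711057e+00, -2.81201291e+01,
        1.24464871e-02,  9.40223923e-03, -1.81789483e-05]), 'tcp_pos': array([ 0.1791165 , -0.65021382,  0.24434493]), 'orientation': array([-1.32344539,  1.00997049, -1.00748048]), 'contact_force': array([-0.05331338,  0.65526916, -0.27818543]), 'moment': array([ 0.02645947,  0.01033812, -0.00950176]), 'grip_width': 0.08530113432006617} 0.014
scene [[446.8, 0.0, 326.1], [0.0, 446.8, 233.0], [0.0, 0.0, 1.0]] [[-0.0645, 0.6239, -0.7788, 1.2923], [0.9978, 0.0301, -0.0586, 0.035], [-0.0132, -0.7809, -0.6245, 0.6638], [0.0, 0.0, 0.0, 1.0]]
tray_a [([245.0, 215.1, 294.9, 296.9], 0.88), ([375.2, 227.4, 431.1, 312.4], 0.64)]
round_tin [([385.5, 251.0, 413.6, 276.0], 0.88), ([330.7, 256.5, 356.5, 288.7], 0.88)]
tray_a_key [([408.4, 229.4, 431.8, 244.0], 0.63), ([243.7, 213.6, 294.6, 298.8], 0.46)]
square_tin [([247.7, 236.3, 273.7, 258.8], 0.94)]
top [[480.7, 0.0, 335.4], [0.0, 480.7, 241.2], [0.0, 0.0, 1.0]] [[0.0197, -0.9981, 0.0587, 0.5115], [-0.9998, -0.0193, 0.0078, -0.0291], [-0.0066, -0.0588, -0.9982, 1.0753], [0.0, 0.0, 0.0, 1.0]]
tray_a [([229.3, 178.4, 285.8, 271.4], 0.83), ([368.9, 192.7, 428.3, 292.1], 0.83), ([230.6, 227.9, 276.5, 271.8], 0.32)]
round_tin [([251.2, 201.9, 280.1, 228.3], 0.8), ([305.4, 212.7, 329.8, 236.1], 0.78), ([384.8, 213.3, 414.6, 242.7], 0.6)]
tray_a_key [([231.6, 226.4, 279.1, 270.8], 0.91)]
square_tin [([228.5, 177.9, 285.5, 273.0], 0.72), ([381.7, 213.4, 412.3, 241.0], 0.63)]
```

View pics/scene0.png

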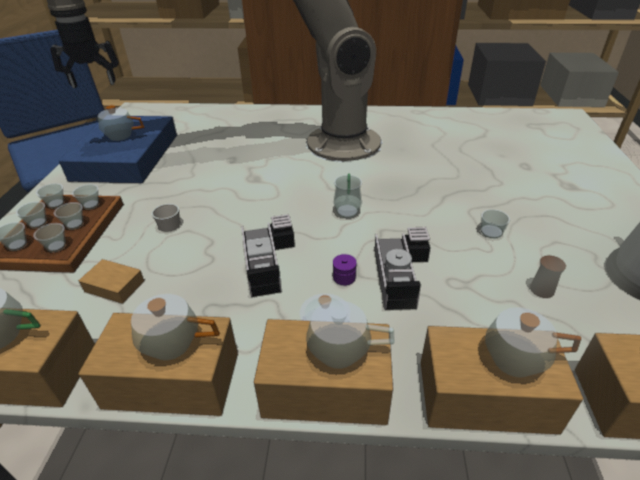

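View pics/top0.png

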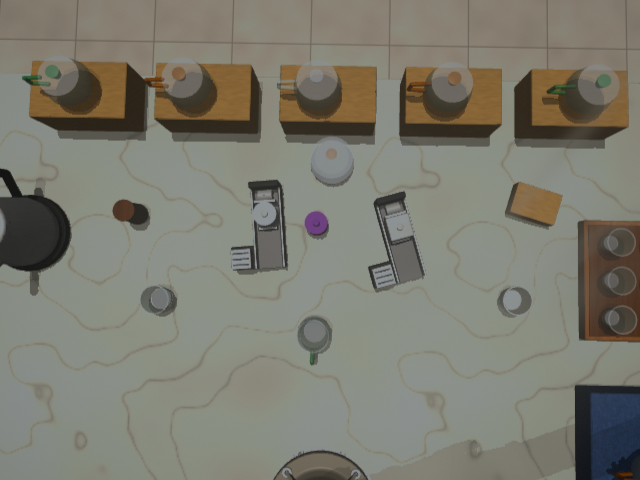

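```bash
python3 - <<'E'
import cv2
a=cv2.imread("pics/top0.png")[165:305,215:345];cv2.imwrite("pics/topA.png",cv2.resize(a,None,fx=4,fy=4,interpolation=cv2.INTER_CUBIC))
a=cv2.imread("pics/scene0.png")[205:320,235:440];cv2.imwrite("pics/scA.png",cv2.resize(a,None,fx=3.9,fy=3.9,interpolation=cv2.INTER_CUBIC))
E
```

```text
(no output)
```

View pics/topA.png

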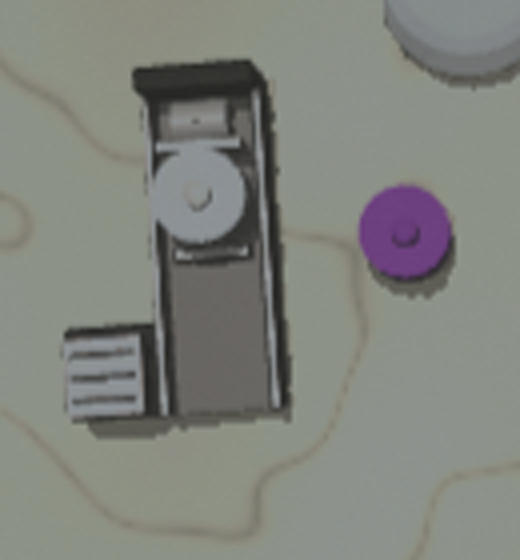

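View pics/scA.png

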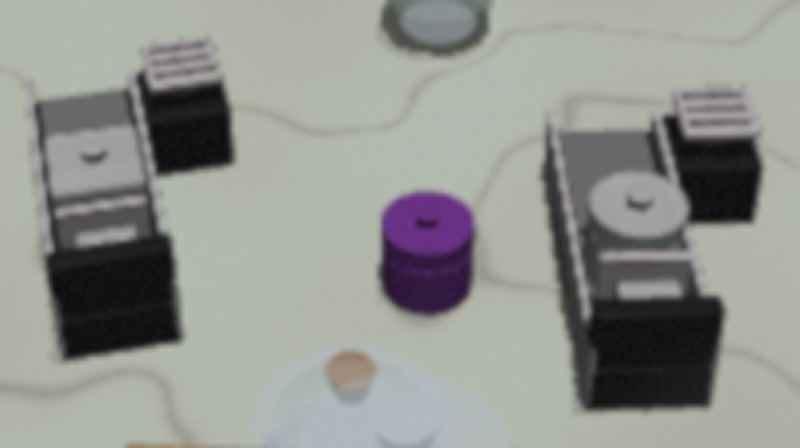

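The round tin's tray is the one with its lane at about (268,228) and its key at (241,258) in the top picture. In the scene picture it is on the right, with the tin at (399,262). Three things could be the round tin:
- Round steel tin at top (265,214): this fits, being bare steel with a knob and sitting in a tray against the catch.
- Purple tin at (316,223): excluded by the task.
- Square tin in the other tray at (398,228): this one is not round.

The enlarged crops confirm this. Next I'll fit the tray pose.

```bash
cat > fit.py <<'E'
import numpy as np
from bench import r
from scipy.optimize import least_squares
from scipy.spatial.transform import Rotation as R
def proj(f,P):
    T=np.linalg.inv(f["cam_to_world"]);p=(T[:3,:3]@P.T).T+T[:3,3];q=(f["camera_matrix"]@p.T).T;return q[:,:2]/q[:,2:]
def trayw(q,P):
    c,s=np.cos(q[2]),np.sin(q[2]);P=np.asarray(P,float)
    return np.c_[q[0]+c*P[:,0]-s*P[:,1],q[1]+s*P[:,0]+c*P[:,1],P[:,2]]
E
cat > a.py <<'E'
from fit import *
import cv2
ft=r.grab_frame("top");fs=r.grab_frame("scene")
M=np.array
topP=M([[-49,79,62],[-49,37,62],[-91,37,62],[-91,79,62],[-93,30,45],[-93,-30,45],[93,32,68],[93,-32,68],[22,0,83]])/1000
topC=M([[65,334],[141,332],[146,413],[70,418],[166,416],[279,407],[134,71],[250,61],[199,192]])/4+[215,165]
scP=M([[-49,79,62],[-49,37,62],[-91,37,62],[-91,79,62],[93,32,68],[93,-32,68],[22,0,83]])/1000
scC=M([[760,134],[682,138],[672,95],[742,87],[720,302],[586,308],[640,196]])/3.9+[235,205]
def res(q):return np.r_[(proj(ft,trayw(q,topP))-topC).ravel(),(proj(fs,trayw(q,scP))-scC).ravel()]
s=least_squares(res,[.55,.1,0],loss="soft_l1");q=s.x;print(q)
print(s.fun.reshape(-1,2).round(1).tolist())
n=len(topC)
for nm,rr in(("top",lambda q:res(q)[:2*n]),("sc",lambda q:res(q)[2*n:])):print(nm,least_squares(rr,q,loss="soft_l1").x)
np.save("q.npy",q)
print("key",trayw(q,[[-.07,.058,.062]]),"stop",trayw(q,[[-.07,0,.03]]),"mid",trayw(q,[[-.07,.029,.05]]))
o=r.get_obs();Rm=R.from_rotvec(o["orientation"]).as_matrix();print(Rm.round(3),o["tcp_pos"])
# overlay
for nm,f,P in(("top",ft,topP),("scene",fs,scP)):
    im=f["image"][:,:,::-1].copy();S=4;im=cv2.resize(im,None,fx=S,fy=S)
    for u in proj(f,trayw(q,P)):cv2.circle(im,tuple(int(v) for v in (u+.5)*S),3,(0,0,255),-1)
    x0,y0=(215,165) if nm=="top" else(365,210)
    cv2.imwrite(f"pics/ov_{nm}.png",im[y0*S:(y0+120)*S,x0*S:(x0+90)*S])
a=[cv2.imread(f"pics/ov_{n}.png") for n in("top","scene")];cv2.imwrite("pics/ov.png",np.hstack(a))
E
python3 a.py
```

```text
[0.60447829 0.12446266 0.08213853]
[[-0.3, 1.0], [0.5, 0.3], [0.3, -0.1], [-0.6, -0.1], [0.0, -0.1], [-0.3, 0.4], [0.6, -1.7], [1.8, -1.1], [0.1, -0.4], [0.1, -1.0], [0.2, -1.6], [-0.4, -2.8], [0.9, -1.1], [0.7, 2.4], [0.6, 1.6], [-0.8, -1.4]]
top [0.60434473 0.12517449 0.09151637]
sc [0.60695923 0.12378508 0.07622533]
key [[0.52995561 0.17652388 0.062     ]] stop [[0.53471429 0.11871942 0.03      ]] mid [[0.53233495 0.14762165 0.05      ]]
[[ 0.266  0.     0.964]
 [-0.964  0.     0.266]
 [-0.    -1.     0.   ]] [ 0.17928001 -0.65075914  0.2452981 ]
```

View pics/ov.png

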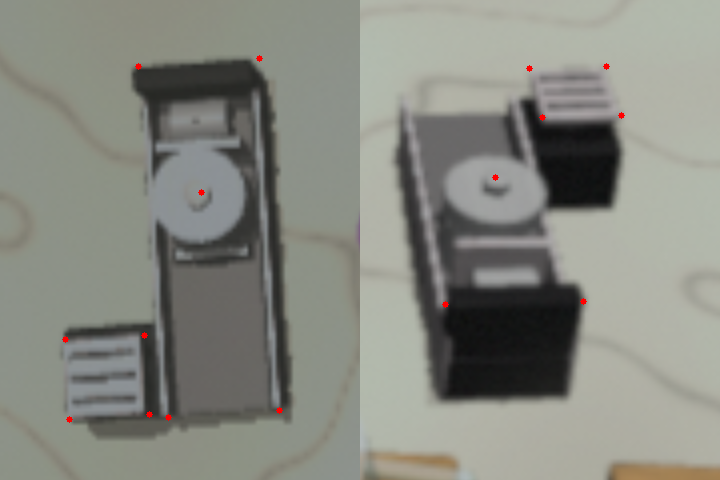

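The fit is good to about 2 mm: tray at roughly (0.604, 0.1245), yaw about 0.085. The tool has to spin about +10.5° so that its x axis lies along tray −y. I'll move there at safe height.

>>> send_rows:
  plan:
    - [0,0,2,10.5,0.52]
    - [-3,0,4,0,0.52]
    - [-4,0,4,0,0.52]
    - [-4,0,4,0,0.52]
    - [-4,0,4,0,0.52]
    - [-4,0,4,0,0.52]
    - [-4,0,4,0,0.52]
    - [-4,0,4,0,0.52]
    - [-4,0,4,0,0.52]
    - [-4,0,4,0,0.52]
    - [-4,0,0,0,0.52]
    - [-4,0,0,0,0.52]

```text
clock: 2.1
tcp_pos: [0.5208, -0.1847, 0.2453]
orientation: [-1.249, 1.145, -1.145]
contact_force: [1.0, 0.2, -0.6]
grip_width: 0.0444
```

```bash
cat > st.py <<'E'
from fit import *
o=r.get_obs();Rm=R.from_rotvec(o["orientation"]).as_matrix();q=np.load("q.npy")
print(o["clock"],o["tcp_pos"].round(4),"F",o["contact_force"].round(2),"w",round(o["grip_width"],4));print(Rm.round(3).tolist())
t=trayw(q,[[-.07,.029,.05]])[0]
print("to mid, tool cm",(100*Rm.T@(t-o["tcp_pos"])).round(2),"spin err deg",np.degrees(np.arctan2(Rm[1,0],Rm[0,0])-(q[2]-np.pi/2)))
E
python3 st.py
```

```text
2.1 [ 0.5208 -0.1847  0.2453] F [ 1.05  0.18 -0.64] w 0.0444
[[0.086, 0.0, 0.996], [-0.996, 0.0, 0.086], [-0.0, -1.0, 0.0]]
to mid, tool cm [-33.    19.53   4.01] spin err deg 0.24344436055871146
```

>>> send_rows:
  plan:
    - [-4,0,0.5,0,0.52]
    - [-4,0,0.5,0,0.52]
    - [-4,0,0.5,0,0.52]
    - [-4,0,0.5,0,0.52]
    - [-4,0,0.5,0,0.52]
    - [-4,0,0.5,0,0.52]
    - [-4,2,0.5,0,0.52]
    - [-3,2,0.5,0,0.52]
    - [-2,2,0,0,0.52]
    - [0,2,0,0,0.52]
    - [0,2,0,0,0.52]
    - [0,0,0,0,0.52]

```text
clock: 3.6
tcp_pos: [0.5312, 0.1455, 0.1441]
orientation: [-1.251, 1.148, -1.145]
contact_force: [-0.1, -0.3, 0.2]
grip_width: 0.0446
```

```bash
python3 st.py; python3 - <<'E'
from fit import *
import cv2
q=np.load("q.npy");o=r.get_obs();Rm=R.from_rotvec(o["orientation"]).as_matrix()
out=[]
for n,(x0,y0) in(("top",(195,145)),("scene",(350,150))):
    f=r.grab_frame(n);im=cv2.resize(f["image"][:,:,::-1],None,fx=4,fy=4,interpolation=cv2.INTER_CUBIC)
    pts=np.array([o["tcp_pos"]+Rm@np.array([s*.0293,.014,0]) for s in(-1,1)])
    for u in proj(f,pts):cv2.circle(im,tuple(int(v) for v in (u+.5)*4),3,(0,0,255),-1)
    for u in proj(f,trayw(q,[[-.07,.058,.062],[-.07,0,.03]])):cv2.circle(im,tuple(int(v) for v in (u+.5)*4),3,(0,255,0),-1)
    out.append(im[y0*4:(y0+145)*4,x0*4:(x0+100)*4])
cv2.imwrite("pics/c1.png",np.hstack(out))
E
```

```text
3.6 [0.5312 0.1455 0.1441] F [-0.1  -0.32  0.2 ] w 0.0446
[[0.086, -0.003, 0.996], [-0.996, -0.001, 0.086], [0.001, -1.0, -0.003]]
to mid, tool cm [-0.2   9.41  0.16] spin err deg 0.20019665072277265
```

View pics/c1.png

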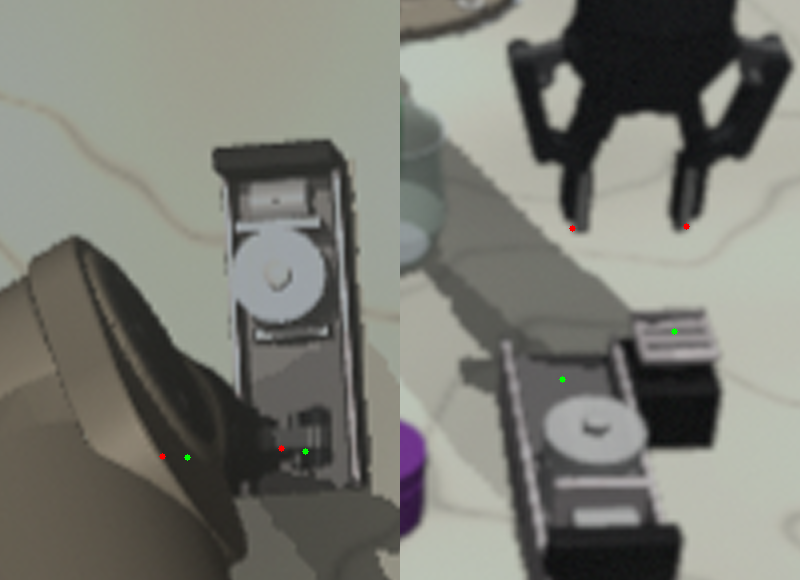

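The scene view shows the fingertips at about (577,230) and (684,228) in the crop. They agree with the predicted red dots to within 1–2 px, and the key and tin are untouched. I'll correct by a few mm and descend to just above the key.

>>> send_rows:
  plan:
    - [-0.2,1.5,0.2,0,0.52]
    - [0,1.5,0,0,0.52]
    - [0,1.5,0,0,0.52]
    - [0,1.2,0,0,0.52]
    - [0,0.5,0,0,0.52]
    - [0,0,0,0,0.52]
    - [0,0,0,0,0.52]

```text
clock: 4.58
tcp_pos: [0.5344, 0.1482, 0.0837]
orientation: [-1.248, 1.146, -1.146]
contact_force: [0.5, 0.1, 0.3]
grip_width: 0.0446
```

```bash
python3 st.py; python3 - <<'E'
from fit import *
import cv2
q=np.load("q.npy");o=r.get_obs();Rm=R.from_rotvec(o["orientation"]).as_matrix()
f=r.grab_frame("scene");im=cv2.resize(f["image"][:,:,::-1],None,fx=6,fy=6,interpolation=cv2.INTER_CUBIC)
cv2.imwrite("pics/c2.png",im[200*6:300*6,355*6:455*6])
E
```

```text
4.575 [0.5344 0.1482 0.0837] F [0.51 0.05 0.35] w 0.0446
[[0.085, 0.001, 0.996], [-0.996, 0.0, 0.085], [-0.0, -1.0, 0.001]]
to mid, tool cm [ 0.04  3.37 -0.21] spin err deg 0.1912264175951393
```

View pics/c2.png

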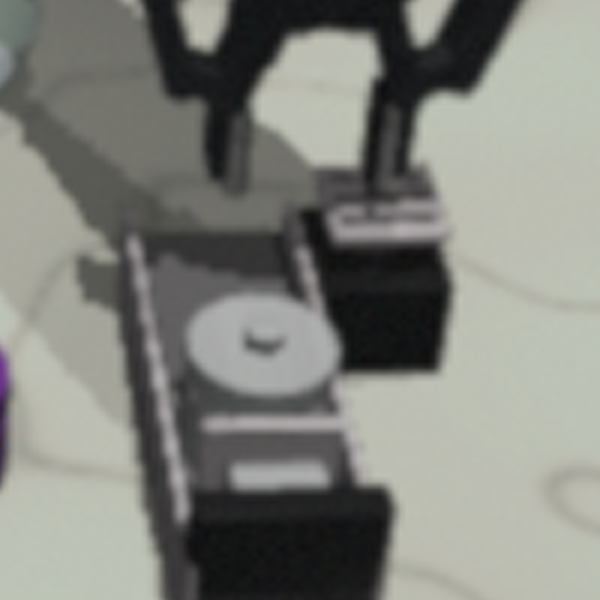

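>>> send_rows:
  plan:
    - [0,0.5,0,0,0.52]
    - [0,0.3,0,0,0.52]
    - [0,0.2,0,0,0.52]
    - [0,0,0,0,0.52]

```text
clock: 5.12
tcp_pos: [0.5339, 0.148, 0.0732]
orientation: [-1.249, 1.146, -1.146]
contact_force: [0.7, -0.8, 0.8]
grip_width: 0.0444
```

```bash
python3 st.py
```

```text
5.125 [0.5339 0.148  0.0732] F [ 0.68 -0.8   0.82] w 0.0444
[[0.085, -0.0, 0.996], [-0.996, -0.0, 0.085], [0.0, -1.0, -0.0]]
to mid, tool cm [ 0.03  2.32 -0.15] spin err deg 0.19768525151389452
```

>>> send_rows:
  plan:
    - [0,0.3,0,0,0.52]
    - [0,0.2,0,0,0.52]
    - [0,0,0,0,0.52]

```text
clock: 5.5
tcp_pos: [0.5339, 0.148, 0.0684]
orientation: [-1.249, 1.146, -1.146]
contact_force: [-0.5, 0.1, 4.1]
grip_width: 0.0442
```

```bash
python3 st.py
```

```text
5.5 [0.5339 0.148  0.0684] F [-0.55  0.08  4.12] w 0.0442
[[0.085, -0.0, 0.996], [-0.996, -0.0, 0.085], [0.0, -1.0, -0.0]]
to mid, tool cm [ 0.03  1.84 -0.16] spin err deg 0.1959351927802465
```

>>> send_rows:
  plan:
    - [0,0.6,0,0,0.52]
    - [0,0.5,0,0,0.52]
    - [0,0,0,0,0.52]
    - [0,0,0,0,0.52]

```text
clock: 6.0
tcp_pos: [0.534, 0.1485, 0.0611]
orientation: [-1.248, 1.145, -1.147]
contact_force: [-15.1, -5.6, 43.3]
grip_width: 0.0446
```

```bash
python3 st.py; python3 - <<'E'
from fit import *
import cv2
f=r.grab_frame("scene");im=cv2.resize(f["image"][:,:,::-1],None,fx=6,fy=6,interpolation=cv2.INTER_CUBIC)
cv2.imwrite("pics/c3.png",im[200*6:300*6,355*6:455*6])
E
```

```text
6.0 [0.534  0.1485 0.0611] F [-15.14  -5.59  43.29] w 0.0446
[[0.085, 0.001, 0.996], [-0.996, -0.001, 0.085], [0.001, -1.0, 0.001]]
to mid, tool cm [ 0.07  1.11 -0.18] spin err deg 0.19321730098634587
```

View pics/c3.png

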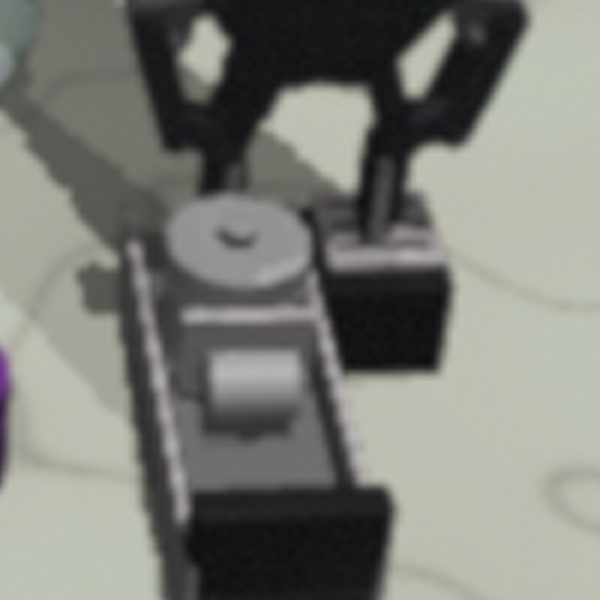

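The tin popped out and is resting against the lane finger, and the key is bottomed. At 43 N the press is harder than needed, so I'll ease off by about 2 mm.

>>> send_rows:
  plan:
    - [0,-0.1,0,0,0.52]
    - [0,-0.1,0,0,0.52]
    - [0,0,0,0,0.52]
    - [0,0,0,0,0.52]

```text
clock: 6.55
tcp_pos: [0.5339, 0.1483, 0.0614]
orientation: [-1.248, 1.146, -1.147]
contact_force: [-8.7, -2.9, 24.9]
grip_width: 0.0444
```

```bash
python3 st.py
```

```text
6.55 [0.5339 0.1483 0.0614] F [-8.67 -2.88 24.94] w 0.0444
[[0.085, 0.0, 0.996], [-0.996, -0.0, 0.085], [0.0, -1.0, 0.0]]
to mid, tool cm [ 0.05  1.14 -0.17] spin err deg 0.17062220114696075
```

>>> send_rows:
  plan:
    - [0,-0.05,0,0,0.52]
    - [0,0,0,0,0.52]
    - [0,0,0,0,0.52]
    - [0,0,0,0,0.52]
    - [0,0,0,0,0.52]
    - [0,0,0,0,0.52]

```text
clock: 7.3
tcp_pos: [0.5339, 0.1482, 0.0615]
orientation: [-1.248, 1.146, -1.147]
contact_force: [-6.6, -2.9, 20.9]
grip_width: 0.0446
```

```bash
python3 st.py; python3 - <<'E'
from fit import *
import cv2
q=np.load("q.npy");out=[]
for n,(x0,y0) in(("top",(215,165)),("scene",(355,195))):
    f=r.grab_frame(n);im=cv2.resize(f["image"][:,:,::-1],None,fx=4,fy=4,interpolation=cv2.INTER_CUBIC)
    for u in proj(f,trayw(q,[[-.033,0,.083],[-.068,0,.083],[-.005,0,.083]])):cv2.circle(im,tuple(int(v) for v in (u+.5)*4),2,(0,0,255),-1)
    for u in proj(f,trayw(q,[[-.07,.058,.062],[-.07,.058,.05]])):cv2.circle(im,tuple(int(v) for v in (u+.5)*4),2,(0,255,0),-1)
    out.append(im[y0*4:(y0+120)*4,x0*4:(x0+95)*4])
    print(n,[(d["rect"],round(d["p"],2)) for d in r.recognise(n,"round_tin")])
cv2.imwrite("pics/c4.png",np.hstack(out))
E
```

```text
7.3 [0.5339 0.1482 0.0615] F [-6.61 -2.86 20.94] w 0.0446
[[0.085, 0.0, 0.996], [-0.996, -0.0, 0.085], [0.0, -1.0, 0.0]]
to mid, tool cm [ 0.05  1.15 -0.16] spin err deg 0.16975367244670492
top [([304.4, 211.7, 330.6, 235.5], 0.63)]
scene [([334.2, 255.4, 359.4, 287.2], 0.91), ([383.5, 235.6, 408.1, 259.6], 0.68)]
```

View pics/c4.png

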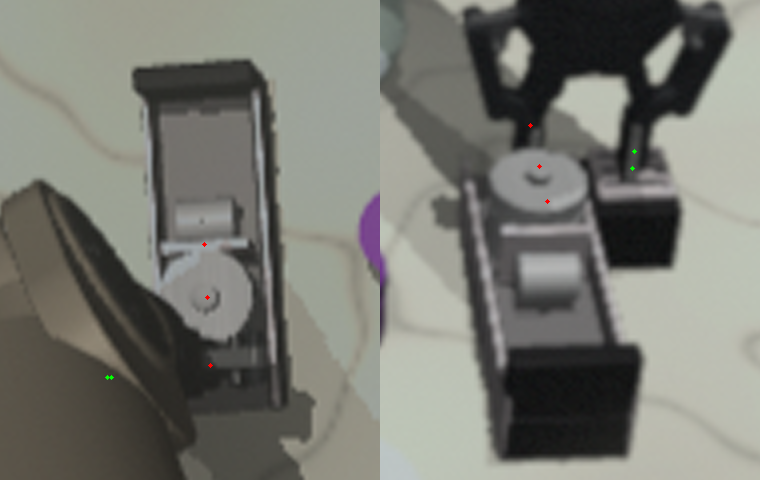

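The top view shows the tin's knob on the predicted tray x = −33 mm dot. The tin is upright and wholly on the tray, the lane finger is in front of it, and the key plate is flush with its block. At 21 N against the key's 9 N maximum, the position doesn't move, so the key is on its stop. I'll hand it in.

```bash
python3 - <<'E'
from bench import r
print(r.hand_in()); o=r.get_obs();print(o["clock"],o["tcp_pos"],o["contact_force"])
E
```

```text
the job is handed in; nothing more can be done
None
the job is handed in; nothing more can be done
```

I pressed the round tin's key to its stop with one finger, and the other finger trapped the popped tin. I handed in while still holding both, at about 7.4 s of the 32 s allowed; no verdict was given.

**Last checks:**
- **Tin:** it stands upright in the lane at about tray x = −33 mm, resting against the lane finger.
- **Key:** the plate looks flush with its block. About 21 N of push gave almost no further travel, against the key's 9 N maximum, so it is on its stop.
- **Tin contact force:** I could not measure it separately. The −6.6 N sideways reading mixes the tin's push with friction on the key.
- **Rest of the scene:** the tool stayed over the round tin's tray and nothing else showed signs of being touched. I did not re-measure the square tin or the teaware at the end.

**Problems seen:**
- The first press overshot to about 43 N vertical (about −15 N in x), more than intended. I eased it back in two steps. This was a wrist-sensor reading, so I can't say how it compares with the 40 N arm/gripper-body or 20 N tin limits.
- In the first tray fit, the scene camera disagreed with the top camera by 1–3 px. The tray pose I used was a fit to both cameras.

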